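Press a badge: die home, wind down to contact, then a quarter turn

TASK

Slide the loaded die along its channel under the badge press until it is fully home against the stop. Then wind the crank clockwise until you feel the platen come down on the badge, give it one quarter turn more and no more, since overtightening crushes the badge, and let go. Leave everything else on the table where it is.

Things in the scene. Friction and masses are not known exactly. Their poses are not given: they have to be found in the camera images.
- press: grey bolted-down bench screw press. Origin: on the table, straight below the screw's axis; x points along its channel from the open mouth towards the column, z up. Base plate 120 mm wide, 15 mm thick, x = -160 to 120 mm; two rails 10 mm high form a channel 67 mm wide. Head: x = -35 to 120 mm, 70 mm wide, z = 135 to 185 mm; the crank turns on top of it
- stop (a point): centre of the stop, 21 mm above the table: the column's flat front face at the channel's inner end, 40 mm in +x from the screw's axis (column 70 mm wide)
- die: loose aluminium sled, 0.8 kg, in the channel: plate 80 (x) x 64 x 12 mm with a round steel die 62 mm across, 12 mm high, holding a pale badge blank 56 mm across whose height varies (top 31 to 38 mm above the sled's underside). Origin: centre of the underside, 15 mm above the table; x like the press's. Home: front edge on the stop, origin on the screw's axis; it starts 65 to 95 mm short
- die_grip (a point): on the axis of the sled's upright steel peg, 55 mm above the table, 175 mm behind the sled's origin at the end of a tail bar 18 mm wide. The peg is 18 mm across and stands from 27 to 73 mm above the table
- crank_grip (a point): on the axis of the crank's upright black hand sleeve, 236 mm above the table, 60 mm from the screw's axis. Sleeve 22 mm across, z = 208 to 254 mm; it spins freely on its pin, so it can be carried round without turning the hand. The crank stays at its height, arm below 207 mm. Clockwise from above lowers the platen, 8 mm a turn; it starts 1 to 2.5 turns short of contact
- press_axis (a point): on the screw's axis, 236 mm above the table: centre of the sleeve's circle. The screw's stub, 20 mm across, stands up here to 223 mm at most. At the sleeve, turning takes 8 N while the platen runs free; contact adds about 2.5 N within some 20 degrees, and each further quarter turn about 2.5 N more; at a pause part of the force relaxes. The screw holds itself when let go
- platen: round steel platen under the screw, 54 mm across, 14 mm thick, moving only up and down. Origin: centre of its lower face, 61 to 64 mm above the table at the start. It is carried by a stiff preloaded spring (yields from about 120 N, then 60 N per mm)
- loose_badge_a: a loose finished badge, a disc 56 mm across and 7 mm thick, lying by the press; not part of the job. Origin: centre of its underside
- loose_badge_b: another loose badge like the first, on the other side of the press; not part of the job
- loose_badge_c: a third loose badge, beyond the press; not part of the job
- album: dark red album, 220 x 160 x 34 mm, lying flat; not part of the job. Origin: centre of its underside
- booklet: grey-brown booklet, 190 x 130 x 14 mm, lying flat; not part of the job. Origin: centre of its underside
- sample_vial: small standing glass sample bulb, 46 mm across and 88 mm tall; not part of the job. Origin: centre of its foot
- tea_mug: white mug, 76 mm across and 88 mm tall; not part of the job. Origin: centre of its foot
Mind the look-alikes: they are no part of the job. What is shaped like the die but red is not meant.

How it is judged:
On the way, in this order (a step that is already met when the one before it is completed fails the run):
1. the die is home against the stop (within 3 mm), with the platen still clear of the badge (x of die in the frame of press above -0.003 m and contact force between platen and die below 1 N), for 0.2 s.
2. the platen bears on the badge with the die still home (x of die in the frame of press above -0.003 m and contact force between platen and die above 60 N), for 0.1 s.
At the end, for the whole second after the job is handed in: the die is home against the stop (within 3 mm) and at rest, and the platen presses on the badge with 180 to 290 N, which is a quarter turn past first touch, give or take about a tenth of a turn; the crank is released (x of die in the frame of press above -0.003 m and contact force between platen and die between 180 and 290 N and linear speed of die below 0.01 m/s).
It fails at once if the badge is crushed: the platen presses with more than 380 N, about half a turn past contact (contact force between platen and die above 380 N).
It fails at once if a bystander is moved by more than 25 mm (distance of any of loose_badge_a, loose_badge_b, loose_badge_c, album, booklet, sample_vial, tea_mug from where it was at the start of the episode above 0.025 m).
It also fails if it takes over 72 s, if anything falls off the work surface, if the arm or the gripper's body presses on something with over 40 N, if the wrist force passes 120 N, or if a joint passes its speed limit or range.

ROBOT

A 6-joint arm with a two-finger parallel gripper is mounted at the origin on the work surface. World frame = base frame: x ahead of the robot, y to its left, z up, the work surface at z = 0. Lengths are in m, angles in rad, forces in N, time in s.
With the tool pointing down it reaches from about 0.325 to 0.9 m from the base axis. Payload 6.1 kg.
Tool frame: the origin (TCP) lies midway between the tips of the shut fingers; the grasp point (between the pads) lies 19 mm behind it (bot.grasp_offset is the distance from the TCP to the grasp point, in m); z points along the fingers, y is the direction in which the jaws open and shut (so a half turn about z gives the same grasp; the last joint's range is limited). The gripper opens to 87 mm and grips with 3 to 60 N. Pads are 19 mm wide; open, the fingers measure 117 mm over their backs; the gripper's body (75 mm by 190 mm) begins 51 mm behind the grasp point.
Start: joints at [1.138, 0.22, 1.526, -0, 1.395, -0.126], TCP at [0.189, 0.596, 0.223] pointing down, gripper open.
Joint ranges: [-2.98, 2.98], [-0.91, 2.08], [0.09, 2.57], [-1.24, 4.39], [0.2, 2.65], [-2.68, 2.68]. Speed limits (rad/s): [2.57, 2.57, 3.01, 3.14, 3.14, 3.14].

INTERFACE

Orientations are given as a unit quaternion [x, y, z, w].
In Python, from bench import bot, viewer, ticket, telemetry gives the robot as it stands. Calls block until the motion is done:
- bot.move_to(position, orientation): joint-space move of the TCP to a pose.
- bot.servo_line(position, attitude=None, rate=0.15): straight line of the TCP; attitude=None keeps the orientation; rate is the mean speed in m/s.
- bot.goto_joints(angles): joint-space move.
- bot.gripper_to(opening): opening from 0.0 (shut) to 1.0 (fully open); the grip force is fixed at half the most; returns when the fingers have stopped.
- bot.wait(seconds).
- bot.inverse_kinematics(position, orientation): joint angles nearest the present ones, or None.
- viewer.read_camera(name): name is "scene" or "side" or "wrist"; returns a dict with "color" (384x512x3 uint8, red, green, blue), "vertical_fov" (degrees; the focal length in pixels is half the picture's height over the tangent of half this angle, whatever the lens; pixels are square), "cx", "cy" (the principal point, pixels), "distortion" ([k1, k2, p1, p2, k3] as OpenCV has them; the pictures are not rectified), "origin" and "rotation" of the camera in the world. Camera axes: x right, y down, z forward; pixel columns grow to the right and rows downward; lengths in m; the calibration is good to about 2 mm. A picture is of the moment at which its call begins. There is no depth.
A pose or a line that the arm cannot do raises bot.MotionError and nothing moves.
- ticket.close_job(): hands the job in, once; it reports no verdict.
Readings, each from a call of its own:
- telemetry.get_clock(): time.
- telemetry.get_joint_positions(): joint angles.
- telemetry.get_joint_velocities(): joint speeds.
- telemetry.get_effort(): joint torques, N m.
- telemetry.get_tool_pos(): TCP position.
- telemetry.get_eef_rot(): TCP orientation.
- telemetry.get_contact_force(): force on the tool from outside, world axes, zero at the start.
- telemetry.get_torque(): the same for the moment, N m.
- telemetry.get_grip_width(): opening from 0.0 (shut) to 1.0 (fully open).
Only numpy, scipy, OpenCV 4.12 (cv2) and the standard library are available. Lean on these libraries where they do the work, as an engineer would, in place of code of your own. Each camera call takes 0.05 s, during which the arm holds its last target. There are 200 camera calls.

## Working session

There is one attempt and no reset: what is moved stays moved. The work goes in short steps, each a Python script; the robot and the scene stay as the last script left them, time stands still between calls to the robot, and variables do not carry over. Pictures are saved under pics/ and viewed, about 8 in all and at most 12, crops included, and the job is handed in when it is done.

```bash
ls; mkdir -p pics; cat > h.py <<'E'
import numpy as np, cv2
from bench import bot, viewer, ticket, telemetry
def cam(n):
    c=viewer.read_camera(n); h=c["color"].shape[0]
    f=h/2/np.tan(np.radians(c["vertical_fov"])/2)
    c["K"]=np.array([[f,0,c["cx"]],[0,f,c["cy"]],[0,0,1.]]); c["D"]=np.array(c["distortion"],float)
    c["R"]=np.array(c["rotation"]).reshape(3,3); c["o"]=np.array(c["origin"]); return c
def ray(c,px):
    p=cv2.undistortPoints(np.array(px,float).reshape(-1,1,2),c["K"],c["D"]).reshape(-1,2)
    return np.c_[p,np.ones(len(p))]@c["R"].T
def plane(c,px,z):
    d=ray(c,px); return c["o"]+d*((z-c["o"][2])/d[:,2])[:,None]
def proj(c,P):
    P=np.array(P,float).reshape(-1,3); q=(P-c["o"])@c["R"]
    return cv2.projectPoints(q,np.zeros(3),np.zeros(3),c["K"],c["D"])[0].reshape(-1,2)
def save(n,im): cv2.imwrite("pics/"+n,im[...,::-1])
E
python3 - <<'E'
from h import *
ims=[]
import pickle
S={}
for n in("scene","side","wrist"):
    c=cam(n); S[n]=c; print(n,c["o"].round(3),c["R"][:,2].round(2),c["D"]); ims.append(c["color"])
pickle.dump(S,open("s0.pkl","wb"))
save("a.png",cv2.resize(ims[0],(800,600))); save("b.png",cv2.resize(ims[1],(800,600)));
print(telemetry.get_eef_rot(),telemetry.get_clock(),bot.grasp_offset)
E
```

```text
picsTraceback (most recent call last):
  File "<stdin>", line 6, in <module>
  File "h.py", line 7, in cam
    c["R"]=np.array(c["rotation"]).reshape(3,3); c["o"]=np.array(c["origin"]); return c
           ~~~~~~~~~~~~~~~~~~~~~~~~~~~~~~~^^^^^
ValueError: cannot reshape array of size 4 into shape (3,3)
```

```bash
sed -i 's/np.array(c\["rotation"\]).reshape(3,3)/Rotation.from_quat(c["rotation"]).as_matrix()/; 1a from scipy.spatial.transform import Rotation' h.py
python3 - <<'E'
from h import *
ims=[]
import pickle
S={}
for n in("scene","side","wrist"):
    c=cam(n); S[n]=c; print(n,c["o"].round(3),c["R"][:,2].round(2),c["D"]); ims.append(c["color"])
pickle.dump(S,open("s0.pkl","wb"))
save("a.png",cv2.resize(ims[0],(800,600))); save("b.png",cv2.resize(ims[1],(800,600)));
print(telemetry.get_eef_rot(),telemetry.get_clock(),bot.grasp_offset)
E
```

```text
scene [0.996 0.509 1.169] [-0.38 -0.46 -0.81] [-0.07166632  0.          0.          0.          0.        ]
side [ 0.214 -0.601  0.884] [ 0.33  0.57 -0.75] [0.00463807 0.         0.         0.         0.        ]
wrist [0.121 0.617 0.384] [ 0.25 -0.08 -0.97] [-0.07356506  0.          0.          0.          0.        ]
[ 1.52809115e-01  9.88255519e-01 -6.12838058e-04 -1.70165363e-04] 0.2 0.0187
```

View pics/a.png

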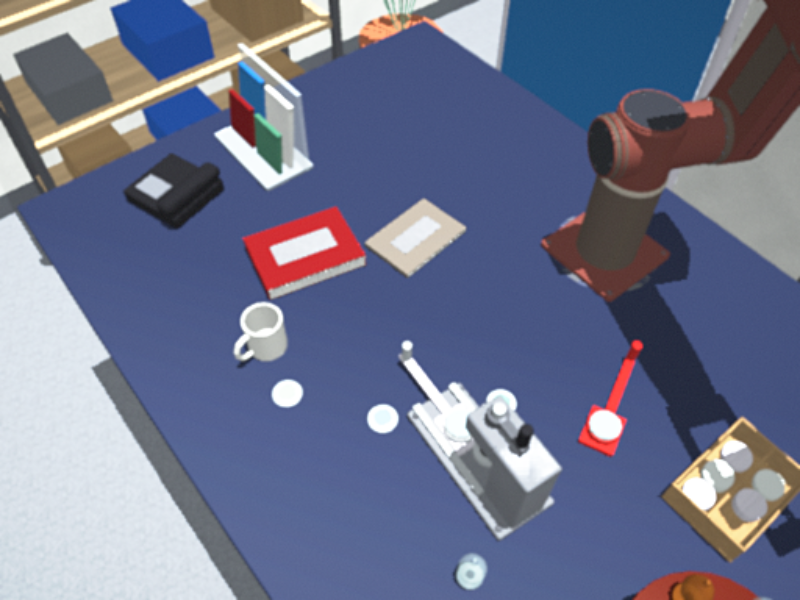

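View pics/b.png

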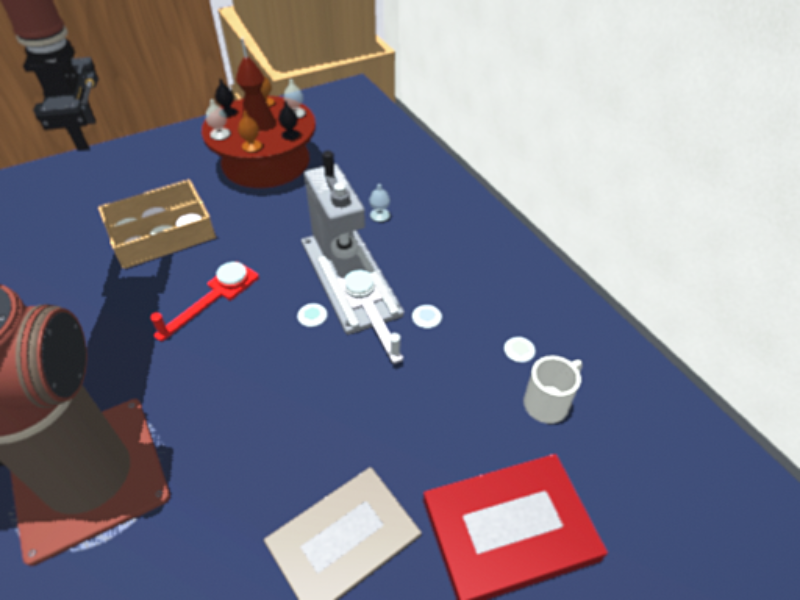

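The candidate pegs are the grey sled peg at scene (406,347) / side (396,345), and the red look-alike at scene (636,348) / side (158,322). I choose the grey one, in the press channel. The black sleeve is at scene (525,435) / side (328,163), and the stub is at scene (499,405) / side (341,188). Next I check this in a close crop.

```bash
python3 - <<'E'
from h import *
import pickle
S=pickle.load(open("s0.pkl","rb"))
a=S["scene"]["color"][210:345,245:365]; b=S["side"]["color"][90:240,185:285]
a=cv2.resize(a,None,fx=4,fy=4,interpolation=2)[:540,:440]; b=cv2.resize(b,None,fx=3.6,fy=3.6,interpolation=2)
o=np.zeros((600,800,3),np.uint8); o[:540,:440]=a; o[:540,440:800]=b; save("c.png",o)
s=.64
def both(p,z,q): 
    return plane(S["scene"],np.array([p])*s,z)[0].round(3),plane(S["side"],np.array([q])*s,z)[0].round(3)
print("peg",both((407,346),.073,(396,337)))
print("sleeve",both((525,430),.254,(328,156)))
print("stub",both((499,404),.223,(341,186)))
for n in("scene","side"):
    h=cv2.cvtColor(S[n]["color"],cv2.COLOR_RGB2GRAY)
E
```

```text
peg (array([ 0.531, -0.036,  0.073]), array([ 0.531, -0.044,  0.073]))
sleeve (array([0.566, 0.271, 0.254]), array([0.558, 0.257, 0.254]))
stub (array([0.552, 0.207, 0.223]), array([0.556, 0.203, 0.223]))
```

View pics/c.png

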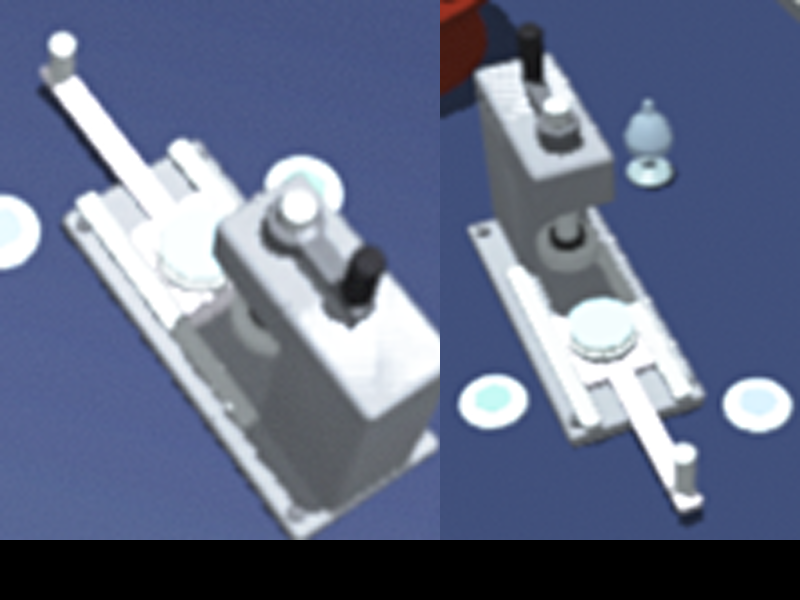

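The crop confirms the choice: a grey sled with its peg top at scene (260.5,220.5) / side (253,215.6), in full-frame pixels. I also see the black sleeve and silver stub. Next I go above the peg and look with the wrist camera.

```bash
cat >> h.py <<'E'
def tri(cs,ps):
    A=np.zeros((3,3));b=np.zeros(3)
    for c,p in zip(cs,ps):
        d=ray(c,p)[0]; d/=np.linalg.norm(d); M=np.eye(3)-np.outer(d,d); A+=M;b+=M@c["o"]
    return np.linalg.solve(A,b)
def down(th):  # tool x axis at yaw th, z down
    a=th/2; return [np.cos(a),np.sin(a),0.,0.]
E
python3 - <<'E'
from h import *
import pickle
S=pickle.load(open("s0.pkl","rb")); c=[S["scene"],S["side"]]
for n,p,q,z in(("peg",(260.5,220.5),(253,215.6),.073),("sleeve",(337.5,274.2),(210,99.2),.254),("stub",(319.5,261.7),(217.2,117.8),.22)):
    print(n,tri(c,[p,q]).round(4),plane(c[0],p,z).round(4),plane(c[1],q,z).round(4))
e=plane(c[0],[(261.25,265),(320,343)],.015); print(e.round(3),np.degrees(np.arctan2(*(e[1]-e[0])[1::-1])))
print(np.linalg.norm(e[1]-e[0]))
bot.move_to([.532,-.03,.20],down(np.radians(85)))
w=cam("wrist"); pickle.dump(w,open("w1.pkl","wb")); save("d.png",cv2.resize(w["color"],(800,600)))
print(w["o"],telemetry.get_clock(),telemetry.get_joint_positions(),w["vertical_fov"])
E
```

```text
peg [ 0.5296 -0.0409  0.0705] [[ 0.5293 -0.0388  0.073 ]] [[ 0.5299 -0.0436  0.073 ]]
sleeve [0.5613 0.2688 0.2487] [[0.5618 0.2712 0.254 ]] [[0.5598 0.2597 0.254 ]]
stub [0.5568 0.2124 0.2213] [[0.5559 0.2121 0.22  ]] [[0.5577 0.2137 0.22  ]]
[[0.599 0.052 0.015]
 [0.623 0.322 0.015]] 84.9423635501685
0.27140444316937223
[0.53784791 0.04124845 0.36276393] 2.7833 [-2.03037721e-01  1.72797955e-02  1.79131819e+00  1.67291743e-04
  1.33291384e+00 -1.17112904e-01] 63.196067812770735
```

View pics/d.png

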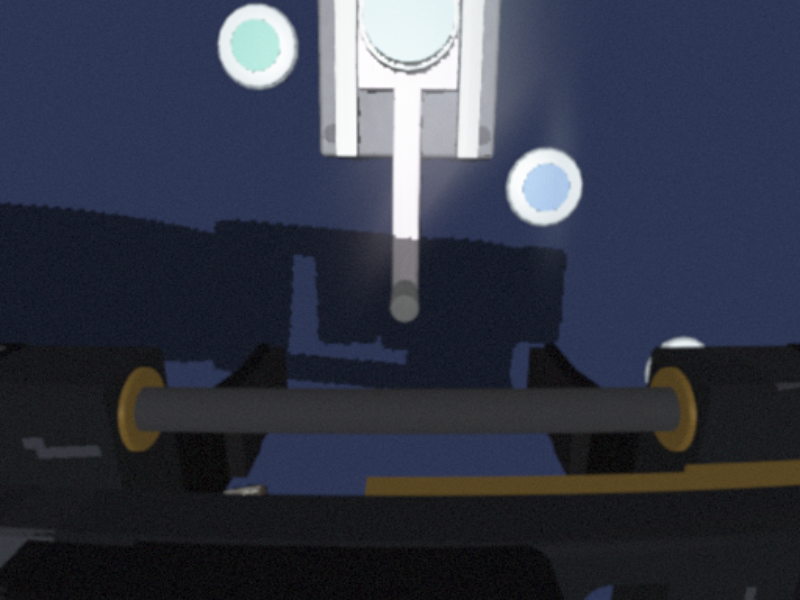

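Wrist view: peg top at (404,307), tail bar nearly vertical, channel mouth centred at about x=407. I now compute the positions, descend and grip.

```bash
python3 - <<'E'
from h import *
import pickle
w=pickle.load(open("w1.pkl","rb")); s=.64
peg=plane(w,np.array([(404,307)])*s,.073)[0]; print("peg",peg)
L=plane(w,np.array([(318.5,3),(320.5,153)])*s,.015);R=plane(w,np.array([(499.5,3),(493,155)])*s,.015)
for a in(L,R,(L+R)/2): print(a.round(4).tolist(),np.degrees(np.arctan2(*(a[0]-a[1])[1::-1])))
B=plane(w,np.array([(407.5,92),(404.5,235)])*s,.027);print(np.degrees(np.arctan2(*(B[0]-B[1])[1::-1])),B)
th=np.radians(85)
q=down(th)
bot.servo_line([peg[0],peg[1],.12],q)
bot.servo_line([peg[0],peg[1],.038],q,rate=.08)
print(telemetry.get_contact_force())
bot.gripper_to(0.0); bot.wait(.2)
print(telemetry.get_grip_width()*.087,telemetry.get_contact_force(),telemetry.get_tool_pos(),telemetry.get_clock())
E
```

```text
peg [ 0.52950229 -0.040571    0.073     ]
[[0.4902, 0.1531, 0.015], [0.4802, 0.0578, 0.015]] 83.96366480504649
[[0.608, 0.143, 0.015], [0.5985, 0.0463, 0.015]] 84.42800135969753
[[0.5491, 0.1481, 0.015], [0.5393, 0.052, 0.015]] 84.19753039183813
83.80727127671145 [[ 0.5430828   0.09040193  0.027     ]
 [ 0.53303287 -0.00221876  0.027     ]]
[0.02022767 0.34850664 0.34843589]
0.017205276807079367 [0.2772254  0.24161655 0.1302384 ] [ 0.52954797 -0.04057403  0.03802673] 5.9833
```

```bash
python3 - <<'E'
from h import *
u=np.array([np.cos(np.radians(84.3)),np.sin(np.radians(84.3)),0]); n=np.array([-u[1],u[0],0])
p0=np.array(telemetry.get_tool_pos())
def rep(d):
    f=np.array(telemetry.get_contact_force()); p=np.array(telemetry.get_tool_pos())-p0
    print(d,"adv %.4f lat %.4f"%(p@u,p@n),"Fx %.1f Fy %.1f Fz %.1f"%(f@u,f@n,f[2])); return f@u
for d in(.02,.05,.07): bot.servo_line(p0+u*d,rate=.08); rep(d)
while d<.092:
    d+=.002; bot.servo_line(p0+u*d,rate=.04)
    if rep(round(d,3))<-12: break
print(telemetry.get_clock())
c=cam("side"); save("e.png",cv2.resize(c["color"][90:240,160:310],(600,600),interpolation=2))
E
```

```text
0.02 adv 0.0208 lat 0.0000 Fx 2.9 Fy -0.3 Fz -1.4
0.05 adv 0.0507 lat 0.0001 Fx 2.2 Fy -0.9 Fz -0.6
0.07 adv 0.0705 lat 0.0000 Fx 3.3 Fy -0.7 Fz -1.0
0.072 adv 0.0714 lat -0.0000 Fx -3.3 Fy 0.3 Fz 0.3
0.074 adv 0.0734 lat -0.0001 Fx -5.1 Fy 0.2 Fz 0.9
0.076 adv 0.0757 lat -0.0001 Fx -4.7 Fy 0.6 Fz 1.0
0.078 adv 0.0772 lat -0.0001 Fx -7.2 Fy 0.6 Fz 0.3
0.08 adv 0.0772 lat -0.0001 Fx -15.3 Fy 0.5 Fz 1.3
8.5583
```

View pics/e.png

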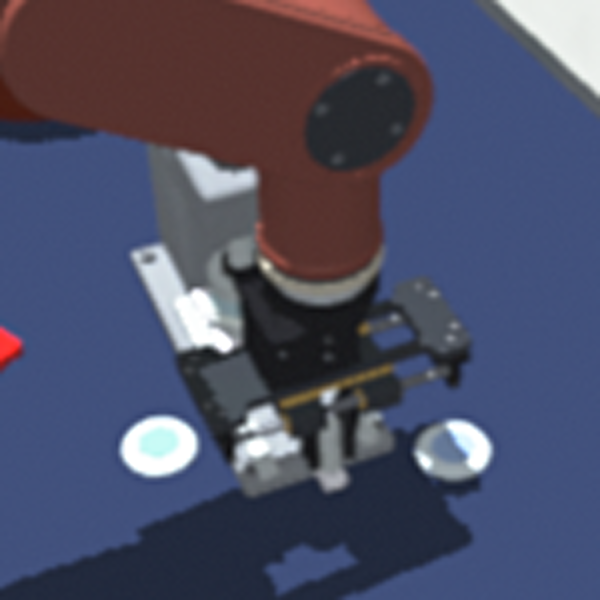

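The sled stopped hard at 77.2 mm of travel with the force rising, so it is home. Side view: the sled is in the channel and the badges are undisturbed. Next I release it and look at the crank from above.

```bash
python3 - <<'E'
from h import *
import pickle
u=np.array([np.cos(np.radians(84.3)),np.sin(np.radians(84.3)),0])
p=np.array(telemetry.get_tool_pos()); print(p)
bot.servo_line(p-[0,0,0]+u*.0005,rate=.04); print(telemetry.get_contact_force())
bot.gripper_to(.6); p[2]=.11
bot.servo_line(p,rate=.15); p[2]=.36; p-=u*.02; 
bot.servo_line(p,rate=.25)
ax=np.array([.5552,.211,0]); t=ax-u*.06; t[2]=.36
bot.move_to(t,down(np.radians(84.3)))
w=cam("wrist"); pickle.dump(w,open("w2.pkl","wb")); save("f.png",cv2.resize(w["color"],(800,600)))
print(w["o"],telemetry.get_clock(),telemetry.get_contact_force())
E
```

```text
[0.53728958 0.03626917 0.03804618]
[-0.13919579 -8.19325947  0.89958283]
[0.55565402 0.22236893 0.52095091] 12.1667 [-0.30130045 -0.51457494  0.21324855]
```

View pics/f.png

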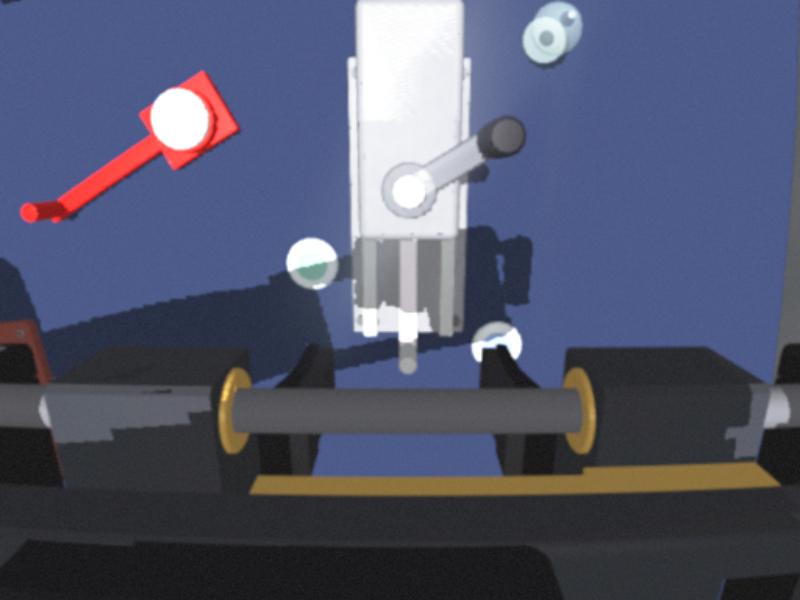

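The sleeve is now at (508,135) and the stub at (409,189), so the crank is about 60° clockwise of where it first stood. My first joint-space sweep evidently brushed it. That was only a fraction of a turn in the winding direction. I'll measure it, check what the recorded pictures show, and carry on.

```bash
python3 - <<'E'
from h import *
import pickle
w=pickle.load(open("w2.pkl","rb"))
for z in(.215,.219,.223): print("stub",z,plane(w,np.array([(409,189)])*.64,z)[0])
sl=plane(w,np.array([(509,136)])*.64,.254)[0]
g=w["color"][70:130,290:350].astype(int).sum(2); m=(g<210).astype(np.uint8)
n,l,st,ct=cv2.connectedComponentsWithStats(m); print(st,ct*1/.64+np.array([290,70])/.64)
ax=np.array([.5546,.2103]); 
for a in(ax,plane(w,np.array([(409,189)])*.64,.221)[0][:2]): d=sl[:2]-a; print(sl,np.hypot(*d),np.degrees(np.arctan2(d[1],d[0])))
save("g.png",cv2.resize(w["color"][60:140,230:350],(800,533),interpolation=2))
E
```

```text
stub 0.215 [0.55549437 0.21042664 0.215     ]
stub 0.219 [0.55549646 0.21058277 0.219     ]
stub 0.223 [0.55549854 0.2107389  0.223     ]
[[   0    0   60   60 3431]
 [  43    9    1    1    1]
 [  19   12   27   19  117]
 [  14   37    9    9   50]
 [  13   41    1    1    1]] [[499.42072282 155.3856383 ]
 [520.3125     123.4375    ]
 [501.01495726 150.12019231]
 [481.25       173.96875   ]
 [473.4375     173.4375    ]]
[0.61049014 0.23430979 0.254     ] 0.06082908865777016 23.24783018958983
[0.61049014 0.23430979 0.254     ] 0.05986203845481694 23.269568167935958
```

View pics/g.png

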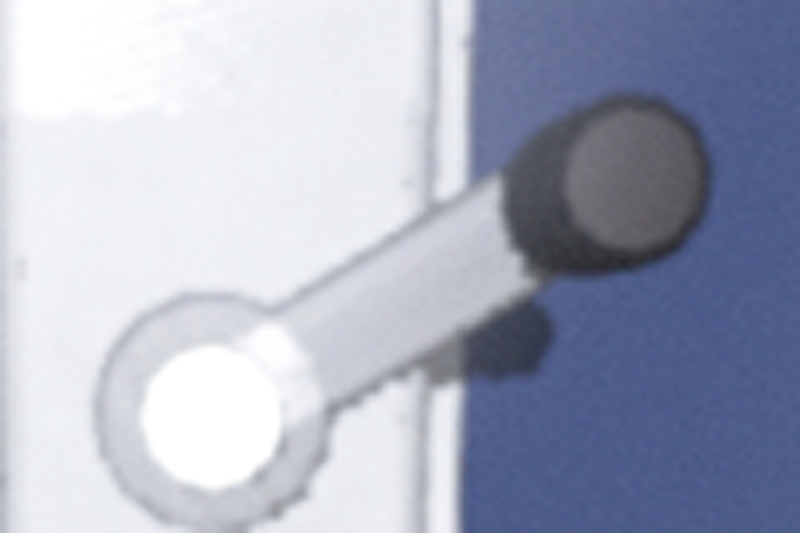

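```bash
cat >> h.py <<'E'
import json
AX=np.array([.5555,.2106]); Rr=.060; ZT=.219
def pt(deg,r=Rr): a=np.radians(deg); return np.r_[AX+r*np.array([np.cos(a),np.sin(a)]),ZT]
def read(deg,b):
    p=np.array(telemetry.get_tool_pos()); f=np.array(telemetry.get_contact_force())-b
    d=p[:2]-AX; a=np.arctan2(d[1],d[0]); er=np.array([np.cos(a),np.sin(a)]); t=np.array([er[1],-er[0]])
    r=dict(cmd=deg,act=float(np.degrees(a)),ft=float(-f[:2]@t),fr=float(f[:2]@er),fz=float(f[2]),r=float(np.hypot(*d)),t=telemetry.get_clock())
    open("log.jsonl","a").write(json.dumps(r)+"\n")
    print("%.1f act %.1f ft %.2f fr %.2f fz %.2f r %.4f t %.2f"%tuple(r[k] for k in("cmd","act","ft","fr","fz","r","t"))); return r
E
python3 - <<'E'
from h import *
a0=23.3; P=pt(a0); q=down(np.radians(84.3))
bot.gripper_to(.5)
bot.move_to([P[0],P[1],.30],q); bot.servo_line(P,rate=.1)
b=np.array(telemetry.get_contact_force()); json.dump(b.tolist(),open("b.json","w")); print(b)
bot.gripper_to(0); bot.wait(.1)
print(telemetry.get_grip_width()*.087); read(a0,b)
for i in range(1,13):
    a=a0-15*i; bot.servo_line(pt(a),rate=.06); r=read(a,b)
    if r["ft"]>25 or abs(r["fr"])>30: break
E
```

```text
[ 0.08242739 -0.60622349  0.10115965]
0.021324772503959796
23.3 act 23.9 ft 2.55 fr -4.65 fz 3.02 r 0.0592 t 14.81
8.3 act 8.9 ft 4.30 fr -4.58 fz 3.62 r 0.0595 t 15.22
-6.7 act -6.3 ft 3.45 fr -4.56 fz 4.32 r 0.0599 t 15.62
-21.7 act -21.5 ft 2.80 fr -2.74 fz 3.93 r 0.0602 t 16.03
-36.7 act -36.6 ft 2.92 fr -1.38 fz 3.55 r 0.0606 t 16.44
-51.7 act -51.6 ft 2.58 fr 1.84 fz 4.58 r 0.0608 t 16.85
-66.7 act -66.6 ft 1.62 fr 4.12 fz 4.88 r 0.0611 t 17.26
-81.7 act -81.6 ft 0.35 fr 5.12 fz 6.28 r 0.0612 t 17.67
-96.7 act -96.6 ft 1.32 fr 4.82 fz 5.92 r 0.0613 t 18.07
-111.7 act -111.6 ft 1.61 fr 5.52 fz 7.73 r 0.0613 t 18.48
-126.7 act -126.6 ft 1.08 fr 5.37 fz 8.03 r 0.0613 t 18.89
-141.7 act -141.7 ft 0.73 fr 4.33 fz 8.02 r 0.0611 t 19.30
-156.7 act -156.7 ft 2.21 fr 3.11 fz 7.80 r 0.0609 t 19.71
```

Forces relax at the stops, so I need readings during the motion. I'll sample telemetry from a thread while the line runs, and refit the circle centre first.

```bash
cat >> h.py <<'E'
import threading,os
if os.path.exists("ax.json"): AX=np.array(json.load(open("ax.json")))
def sweep(a,b,rate=.06):
    out=[];T=threading.Thread(target=lambda:bot.servo_line(pt(a),rate=rate)); T.start()
    while T.is_alive():
        f=np.array(telemetry.get_contact_force())-b; p=np.array(telemetry.get_tool_pos())
        d=p[:2]-AX; an=np.arctan2(d[1],d[0]); er=np.array([np.cos(an),np.sin(an)])
        out.append((np.degrees(an),-f[0]*er[1]+f[1]*er[0],f[:2]@er,f[2]))
    T.join(); return np.array(out)
E
python3 - <<'E'
import h; from h import *
from scipy.optimize import least_squares
L=[json.loads(l) for l in open("log.jsonl")]
P=np.array([AX+l["r"]*np.array([np.cos(np.radians(l["act"])),np.sin(np.radians(l["act"]))]) for l in L])
s=least_squares(lambda v:np.hypot(*(P-v).T)-.06,AX); print(s.x,s.fun.round(4))
h.AX=s.x; json.dump(s.x.tolist(),open("ax.json","w"))
b=np.array(json.load(open("b.json")))
a=-156.7
for i in range(3):
    a-=15
    try: o=sweep(a,b)
    except Exception as e: print(repr(e)); break
    print(len(o),"max ft",o[:,1].max().round(2)); print(o[::max(1,len(o)//8)].round(1).tolist())
    r=read(a,b)
E
```

```text
[0.55518583 0.20927106] [ 0.      0.      0.      0.      0.     -0.     -0.     -0.     -0.
 -0.      0.      0.0001  0.0001]
1 max ft 1.89
[[-171.7, 1.9, -0.5, 5.8]]
-171.7 act -171.7 ft 1.89 fr -0.47 fz 5.82 r 0.0601 t 20.10
1 max ft 0.92
[[173.3, 0.9, -0.8, 6.0]]
-186.7 act 173.3 ft 0.92 fr -0.78 fz 5.98 r 0.0601 t 20.51
1 max ft -0.09
[[158.4, -0.1, -1.3, 5.8]]
-201.7 act 158.4 ft -0.09 fr -1.34 fz 5.79 r 0.0601 t 20.92
```

```bash
python3 - <<'E'
from h import *
b=np.array(json.load(open("b.json")))
a=-201.7
for da,rate in((10,.3),(10,.3),(2,.3),(2,.3),(2,.3),(1,.3),(1,.3),(3,.03),(3,.03)):
    a-=da; bot.servo_line(pt(a),rate=rate); print(da,rate,end=" "); r=read(a,b)
    q=np.array(telemetry.get_joint_velocities()); print("   qd",np.abs(q).max().round(4))
bot.wait(.3); read(a,b); 
E
```

```text
10 0.3 -211.7 act 148.2 ft -1.28 fr -0.84 fz 5.53 r 0.0601 t 21.17
   qd 0.0064
10 0.3 -221.7 act 138.1 ft -0.37 fr -1.65 fz 7.43 r 0.0600 t 21.42
   qd 0.0077
2 0.3 -223.7 act 137.3 ft 4.52 fr -0.51 fz 8.46 r 0.0601 t 21.67
   qd 0.0022
2 0.3 -225.7 act 135.7 ft 5.87 fr -0.90 fz 8.43 r 0.0601 t 21.92
   qd 0.0029
2 0.3 -227.7 act 133.7 ft 5.83 fr -1.04 fz 9.17 r 0.0601 t 22.17
   qd 0.0019
1 0.3 -228.7 act 132.9 ft 7.05 fr 0.72 fz 10.72 r 0.0601 t 22.42
   qd 0.0016
1 0.3 -229.7 act 132.0 ft 7.17 fr -1.16 fz 9.56 r 0.0601 t 22.67
   qd 0.0013
3 0.03 -232.7 act 128.7 ft 5.56 fr -0.80 fz 9.95 r 0.0601 t 22.93
   qd 0.0035
3 0.03 -235.7 act 125.6 ft 5.25 fr -0.06 fz 9.03 r 0.0601 t 23.18
   qd 0.0018
-235.7 act 125.7 ft 4.82 fr -1.50 fz 8.96 r 0.0601 t 23.48
```

Small 2° steps leave a repeatable quasi-static resistance of about 5.9 N. So I'll wind with one long move and two 2° probe steps per 20°, and stop on a rise.

```bash
cat > wind.py <<'E'
from h import *
import sys
b=np.array(json.load(open("b.json")))
a=json.loads(open("log.jsonl").readlines()[-1])["cmd"]; base=json.load(open("base.json")) if os.path.exists("base.json") else [5.87]
import io,contextlib
for i in range(int(sys.argv[1])):
    with contextlib.redirect_stdout(io.StringIO()):
        for da in (16,2,2):
            a-=da; bot.servo_line(pt(a),rate=.1 if da>2 else .3); r=read(a,b)
        m=np.median(base[-8:]); hit=r["ft"]>m+1.3; x=[]
        if hit:
            for k in range(2): a-=2; bot.servo_line(pt(a),rate=.3); x.append(read(a,b)["ft"])
    print("%.1f ft %.2f fr %.2f fz %.2f med %.2f t %.1f"%(a,r["ft"],r["fr"],r["fz"],m,telemetry.get_clock()),np.round(x,2))
    base.append(r["ft"]); json.dump(base,open("base.json","w"))
    if hit and np.mean(x)>m+1.3: print("HIT"); break
E
python3 wind.py 5
```

```text
-255.7 ft 6.03 fr -0.62 fz 9.99 med 5.87 t 24.3 []
-275.7 ft 6.22 fr -1.69 fz 10.02 med 5.95 t 25.1 []
-295.7 ft 6.09 fr -1.82 fz 9.57 med 6.03 t 25.9 []
-315.7 ft 5.45 fr -1.00 fz 8.73 med 6.06 t 26.8 []
-339.7 ft 7.39 fr 0.78 fz 6.46 med 6.03 t 28.1 [7.42 7.29]
HIT
```

```bash
python3 wind.py 1
```

```text
-359.7 ft 6.77 fr 1.89 fz 5.08 med 6.06 t 28.9 []
```

```bash
python3 wind.py 6
```

```text
-379.7 ft 7.09 fr 2.88 fz 4.44 med 6.09 t 29.7 []
-399.7 ft 6.34 fr 2.51 fz 2.83 med 6.16 t 30.5 []
-419.7 ft 6.32 fr 1.17 fz 3.56 med 6.28 t 31.3 []
-439.7 ft 6.25 fr -0.26 fz 3.69 med 6.33 t 32.1 []
-459.7 ft 6.54 fr -0.09 fz 4.08 med 6.33 t 33.0 []
-479.7 ft 6.51 fr -1.06 fz 4.36 med 6.44 t 33.8 []
```

```bash
python3 wind.py 10
```

```text
-499.7 ft 5.51 fr -0.71 fz 4.89 med 6.52 t 34.6 []
-519.7 ft 6.38 fr -2.41 fz 6.48 med 6.42 t 35.4 []
-539.7 ft 5.74 fr -0.77 fz 7.43 med 6.36 t 36.2 []
-559.7 ft 5.32 fr -1.05 fz 8.17 med 6.33 t 37.0 []
-579.7 ft 5.84 fr -1.18 fz 10.82 med 6.29 t 37.9 []
-599.7 ft 5.75 fr -0.76 fz 11.02 med 6.04 t 38.7 []
-619.7 ft 5.74 fr -1.00 fz 11.42 med 5.79 t 39.5 []
-643.7 ft 7.13 fr -0.58 fz 9.69 med 5.75 t 40.8 [6.56 5.93]
-663.7 ft 6.51 fr 1.15 fz 9.15 med 5.75 t 41.6 []
-683.7 ft 6.63 fr 0.50 fz 8.89 med 5.79 t 42.5 []
```

```bash
python3 wind.py 2
```

```text
-707.7 ft 9.81 fr 2.01 fz 6.06 med 5.79 t 43.8 [ 9.66 10.  ]
HIT
```

Contact: +2.5 N against the same angle one turn earlier, between -684° and -704°, so I take first touch at about -686°. A quarter turn further puts the target at about -776°. I continue with the probe steps as a cross-check.

```bash
tail -9 log.jsonl | cut -c1-75; python3 - <<'E'
from h import *
b=np.array(json.load(open("b.json"))); a=-707.7
for da in (10,2,2,14,2,2,14,2,2,14,2,2):
    a-=da; bot.servo_line(pt(a),rate=.1 if da>2 else .3); r=read(a,b)
    if r["ft"]>16: print("stop"); break
E
```

```text
{"cmd": -663.7, "act": 58.88703222327355, "ft": 6.508187379865496, "fr": 1.
{"cmd": -679.7, "act": 40.9381325841822, "ft": -0.3014238921937323, "fr": 2
{"cmd": -681.7, "act": 40.46662751383035, "ft": 4.90830782048022, "fr": 1.0
{"cmd": -683.7, "act": 39.231630800754836, "ft": 6.633308325998538, "fr": 0
{"cmd": -699.7, "act": 21.810199983402594, "ft": 4.604294001795272, "fr": 1
{"cmd": -701.7, "act": 21.221436163392994, "ft": 7.687812023427479, "fr": 1
{"cmd": -703.7, "act": 19.88429087241152, "ft": 9.805202217050816, "fr": 2.
{"cmd": -705.7, "act": 18.07039724684357, "ft": 9.659553264548599, "fr": 3.
{"cmd": -707.7, "act": 16.092619149604147, "ft": 9.998568099945086, "fr": 3
-717.7 act 4.5 ft 6.17 fr 3.57 fz 6.04 r 0.0599 t 44.02
-719.7 act 3.5 ft 9.65 fr 3.55 fz 4.74 r 0.0599 t 44.27
-721.7 act 1.7 ft 11.10 fr 4.60 fz 4.42 r 0.0599 t 44.52
-735.7 act -14.3 ft 5.52 fr 3.37 fz 4.88 r 0.0599 t 44.83
-737.7 act -15.2 ft 9.21 fr 4.08 fz 3.15 r 0.0599 t 45.08
-739.7 act -16.8 ft 10.96 fr 4.78 fz 2.25 r 0.0599 t 45.33
-753.7 act -32.8 ft 4.97 fr 3.17 fz 4.11 r 0.0599 t 45.62
-755.7 act -33.6 ft 9.51 fr 3.83 fz 1.63 r 0.0600 t 45.88
-757.7 act -35.2 ft 10.20 fr 4.19 fz 2.01 r 0.0599 t 46.12
-771.7 act -51.1 ft 4.34 fr 1.95 fz 4.48 r 0.0600 t 46.42
-773.7 act -51.9 ft 9.50 fr 1.64 fz 1.46 r 0.0600 t 46.67
-775.7 act -53.5 ft 11.54 fr 2.62 fz 1.61 r 0.0600 t 46.92
```

Resistance is now +5.2 N against the free value at this angle, which fits a quarter turn past contact. Actual position is -773.5°. I let go, lift straight up and check.

```bash
python3 - <<'E'
from h import *
bot.gripper_to(.5); p=np.array(telemetry.get_tool_pos()); p[2]=.32
print(telemetry.get_contact_force()); bot.servo_line(p,rate=.15)
p=np.array([.5555,.2106,.36])-np.array([.0993,.995,0])*.06; bot.move_to(p,down(np.radians(84.3)))
w=cam("wrist"); save("i.png",cv2.resize(w["color"],(640,480)))
s=cam("side"); save("j.png",cv2.resize(s["color"][90:240,160:310],(600,600),interpolation=2))
print(proj(w,[[.53729,.03627,.073]])/.8, telemetry.get_clock())
E
```

```text
[ 0.34014775  1.11891741 -0.84678995]
[[324.43985461 290.81125748]] 48.9
```

View pics/i.png

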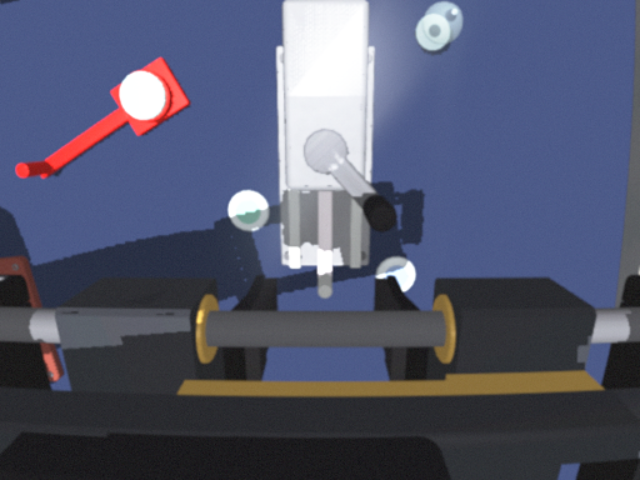

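The peg top is at (325,291), matching the home prediction of (324,291). The crank stands where I left it at (378,212), and the bystanders are in place. I hand the job in.

```bash
python3 -c "
from h import *
ticket.close_job(); print(telemetry.get_clock())"
```

```text
the job is handed in; nothing more can be done
the job is handed in; nothing more can be done
```

I pushed the die home, wound the crank about a quarter turn past contact, let go and handed the job in at about 49 s of the 72 s allowed. No verdict was reported.

- **Die:** I pulled it by the peg 77.2 mm along the channel until it stopped hard, with the force rising to 15 N. My camera estimate had been 78.6 mm. In the last wrist picture the peg top is at (325,291), against a predicted home position of (324,291).
- **Contact:** I felt first touch between commanded crank angles of -684° and -704°, as a rise of about 2.5 N over the same angle one turn earlier. I took it as -686°.
- **Quarter turn:** I stopped at an actual angle of -773.5°, roughly 80–90° past contact. Resistance there was about 5 N above the free-running value, which fits a quarter turn. The platen force itself could not be read.
- **Bystanders:** The badges and the vial in that same view looked undisturbed. I did not re-check the album, booklet or mug, but the arm did not go near them after the first move.

**What went wrong or disagreed:**
- **Brushed crank:** My first joint-space move swept past the crank and turned it about 60° clockwise before I gripped it. I did not measure how hard it was touched. The platen was still clear of the badge then.
- **Contact readings:** Force readings are only available at stops, where they relax. I therefore judged contact from small 2° steps with about ±0.7 N of scatter. One early false alarm at -336° and one at -640° did not persist, and I rejected both.

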